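# Set a telescopic stand leg to its length mark and close its cam lever

## Task

Lift the blue dust cover off the leg-setting tray by its knob and stand it upright on the bare worktop clear of the tray, disturbing none of the other things. Then, with the red cam lever still open, draw the sprung leg out until the white line on its pointer is level with the yellow length mark, and while holding it there squeeze the lever fully shut against the black grip fin. Finish while still holding: the leg stays at the mark with fin and lever pinched together in the fingers, and nothing is let go.

Things in the scene. Friction and masses are not known exactly. Their poses are not given: they have to be found in the camera images.
- tray: fixed plywood board 184 (x) x 264 (y) x 12 mm with a rim 18 mm high, 10 mm wide. Origin: centre of its underside, at worktop height; z up. The leg slides along the tray's y and comes out of a grey sleeve (44 mm wide, top 42 mm above the worktop) at the -y end. From the leg's head a pointer with a white line runs along -x to a scale.
- cover: loose blue dust cover, a box open below, 156 (x) x 236 (y) x 82 mm high, walls 4 mm, about 0.25 kg, black knob on top; it stands on the board inside the rim over leg, lever and mark, axes along the tray's. Origin: centre of its underside. Lift it 80 mm to clear all below. Bare worktop to stand it on: at the robot's left, centred 0.46 m ahead and 0.26 m left, cover's length across the view.
- cover_knob (a point): middle of the cover's black knob, a disc 26 mm across and 20 mm high, 102 mm above the cover's underside; the point is the centre of the disc
- mark: yellow clip with a black line, 12x10x8 mm, fixed on the scale at the tray's -x side: the length mark. Origin: centre of its underside, its y is the tray's y, the black line lies at its y = 0
- leg_index (a point): tip of the leg's pointer, on its white line; it is at the mark when its y in the tray's (or mark's) frame equals that of the mark
- leg_grip (a point): where to pinch fin and shut lever, midway across both; it moves with the leg. The fingers close along the tray's x; the stack is 20 mm wide with the lever shut. Head plate below: top 26 mm under this point; fin top 20 mm above it; lever from 18 mm below to 12 mm above it
- leg: the sliding leg, on its head a black L-shaped grip. Origin: middle of the head (5 mm to -y of leg_grip), at the board's top. Fin: x -10 to 0 mm, 56 mm long in y, top 82 mm above the worktop. Cross plate at its +y end: x -54 to -8, y 18 to 26 mm, 39 to 79 mm above the worktop: a finger on the fin's -x side pushes it to +y to draw the leg out, the other finger staying outside the open lever.
- lever: red paddle of the cam lever, 8 mm thick, 30 mm high, reaching 61 mm in y from its upright pin; it stands on the +x side of the fin and swings shut towards it. Origin: on the pin, at 6 mm in x and -22 mm in y of the head, 42 mm above the worktop; its y points along the paddle to its tip
- leg_slide (a joint): how far the leg is drawn out along the tray's +y (m), 0 fully in (as at the start) to 0.075; a spring in the sleeve pulls it back with about 3 to 4 N at all times, also with the lever shut (the cam bites only once its nut is tightened later), so it runs back when let go
- lever_swing (a joint): angle of the cam lever (rad): 0 shut, parallel to the fin with a 2 mm gap; 0.3 to 0.4 open at the start, at most 0.45; it stays where it is left; a push of 1 to 2 N near its tip moves it
- tape_dispenser: grey weighted tape dispenser, 62x160x98 mm; a bystander, to be left alone; origin: centre of its underside
- oil_bottle: small oil bottle with a red cap and spout, 45 mm across, 138 mm tall; a bystander, to be left alone; origin: centre of its underside
- card_pack: banded pack of white cards, 56x86x33 mm; a bystander, to be left alone; origin: centre of its underside
- note_pad: yellow note pad, 76x76x16 mm; a bystander, to be left alone; origin: centre of its underside
- stapler: desk stapler, 36x150x66 mm; a bystander, to be left alone; origin: centre of its underside
- marker: white felt marker with a blue cap, 18x135x20 mm; a bystander, to be left alone; origin: centre of its underside
- spray_can: spray can with a green cap, 52 mm across, 171 mm tall; a bystander, to be left alone; origin: centre of its underside

How it is judged:
On the way, in this order (a step that is already met when the one before it is completed fails the run):
1. the cover stands upright on the worktop clear of the tray, let go (height (world z) of cover below 0.008 m and angle between cover's own z axis and vertical below 0.08 rad and horizontal distance between cover and tray above 0.17 m and linear speed of cover below 0.02 m/s and contact force between the fingers and cover below 0.1 N), for 0.2 s.
2. the leg is held at the mark with the lever still open (y of leg_index in the frame of mark between -0.005 and 0.005 m and value of joint lever_swing above 0.2 rad and contact force between the fingers and leg above 0.5 N), for 0.2 s.
3. the lever is shut with the leg held at the mark (y of leg_index in the frame of mark between -0.005 and 0.005 m and value of joint lever_swing below 0.06 rad and contact force between the fingers and grip_fin above 3 N and contact force between the fingers and lever above 3 N), for 0.2 s.
At the end, for the whole second after the job is handed in: White line within 5 mm of the mark along the tray's y, lever within 0.06 rad of shut, fingers pressing on both the fin and the lever paddle with more than 3 N; cover upright (within 0.08 rad) and still on the worktop, its centre more than 170 mm from the tray's, not touched (all of step 1 and all of step 3); the arm keeps its last pose, push and grip.
It fails at once if the lever is shut with the leg away from the mark (value of joint lever_swing below 0.12 rad and (y of leg_index in the frame of mark above 0.009 m or y of leg_index in the frame of mark below -0.009 m)).
It fails at once if the cover is tipped over (angle between cover's own z axis and vertical above 0.6 rad).
It fails at once if a bystander is disturbed (distance of any of tape_dispenser, oil_bottle, card_pack, note_pad, stapler, marker, spray_can from where it was at the start of the episode above 0.02 m).
It also fails if it takes over 51 s, if anything falls off the work surface, if the arm or the gripper's body presses on something with over 40 N, if the wrist force passes 120 N, or if a joint passes its speed limit or range.

## Robot

A 6-joint arm with a two-finger parallel gripper is mounted at the origin on the work surface; the furniture and walls round the work are solid. World frame = base frame: x ahead of the robot, y to its left, z up, the work surface at z = 0. Lengths are in m, angles in rad, forces in N, time in s.
With the tool pointing down it reaches from about 0.35 to 0.775 m from the base axis. Payload 7.3 kg.
Tool frame: the origin (TCP) lies at the very end of the fingers, on their centre line; the grasp point (between the pads) lies 19 mm behind it; z points along the fingers, y is the line along which they close (so a half turn about z gives the same grasp; the last joint's range is limited). The gripper opens to 92 mm and grips with 3 to 60 N. Pads are 19 mm wide; open, the fingers measure 130 mm over their backs; the gripper's body (75 mm by 190 mm) begins 47 mm behind the grasp point.
Start: joints at [-1.484, 0.342, 1.524, -0, 1.275, -0.146], TCP at [0.121, -0.511, 0.227] pointing down, gripper open.
Joint ranges: [-2.53, 2.53], [-0.77, 2.02], [0.04, 2.7], [-1, 4.14], [0.28, 2.66], [-3.11, 3.11]. Speed limits (rad/s): [2.57, 2.57, 3.14, 3.14, 3.14, 3.14].

## Interface

Orientations are given as [roll, pitch, yaw] about the fixed x, y, z axes, in that order (R = Rz(yaw) Ry(pitch) Rx(roll)).
In Python, from cell import robot, read_camera, get_calibration gives the robot as it stands. The module is installed in compiled form; this text tells all that it offers.
- The arm moves only by the tool send_rows, never from a script. Its argument "plan" is a list of rows, each a list of 2 entries, a list of its own where there are three numbers: the shift along the tool's x, y, z as a fraction of full scale, then the turn, a rotation vector about the tool's x, y, z as a fraction of full scale. A call has exactly 10 rows; each row shifts and turns the commanded pose from where the row before left it, along the tool's axes as they then stand; what a row does not reach is not made up. Full scale, the value 1, is 0.025 m for a shift and 90 degrees for a turn. A row lasts 1/8 s, in which the tool goes at most 62.5 mm and 10.7 degrees, less where a joint would pass 70% of its speed; a pose out of reach is approached as far as the arm can. A call with a number of a shift or a turn outside -1 to 1 is refused whole. A call with a gripper value outside its range is refused whole. "gripper" is the opening, from -1 (shut) to 1 (fully open), so that 0 is half open, set as the call begins (left out, the last holds). The fingers move at their own pace and stop on an object; "force" is the grip in N (left out, the last holds). Time passes only in rows, so rows that do not move let the fingers close, or fill a call up. It gives the time, the measured TCP pose, the force, the opening and the grip force at its end, in the units of the state.
- robot.observe(): the state, without advancing time (a new reading comes with each control period).
- read_camera(name): name is "scene" or "top" or "wrist"; returns (picture, depth): 420x560x3 uint8, blue, green, red; 420x560 float32, m along the optical axis (not along the pixel's ray), 0 where there is no reading.
- get_calibration(name): a dict with "intrinsics" (3x3 intrinsics, pixels), "rvec" (rotation vector, rad) and "tvec" (3), from world to camera coordinates, as OpenCV has them. Camera axes: x right, y down, z forward; pixel columns grow to the right and rows downward; lengths in m; the calibration is good to about 2 mm. A picture is of the moment at which its call begins: read the wrist's pose just before it. get_calibration takes no time and is no camera call; for the wrist camera it gives the pose at the moment of the call.
- robot.hand_in(): hands the job in; it is judged then, once.
The state is a dict: "time": time; "qpos": joint angles; "qvel": joint speeds; "joint_efforts": joint torques, N m; "tool_pos": TCP position; "tool_rot": TCP orientation; "contact_force": force on the tool from outside, world axes, zero at the start; "torque": the same for the moment, N m; "opening": finger opening in m; "grip_force": force on a finger pad.
Only numpy, scipy, OpenCV 4.12 (cv2) and the standard library are available. Lean on these libraries where they do the work, as an engineer would, in place of code of your own. Each camera call takes 0.05 s, during which the arm holds its last target. There are 200 camera calls.

## Working session

There is one attempt and no reset: what is moved stays moved. The work goes in short steps, Python scripts to look and compute and a tool call to move; the robot and the scene stay as the last step left them, time stands still between calls to the robot, and variables do not carry over. Pictures are saved under pics/ and viewed, at most 10 in all, crops included, and the job is handed in when it is done.

Besides the shell and the picture viewer there is one more tool, called after "Call:" by a JSON object that holds its "op" and its "data", one argument or row to a line. send_rows: Moves the arm, as the interface text tells. Shift numbers are shares of 0.025 m and turn numbers shares of 90 degrees, none past 1 either way. Its arguments: {"type":"object","properties":{"plan":{"type":"array"},"gripper":{"type":"number"},"force":{"type":"number"}},"required":["plan"]}

```bash
mkdir -p pics; cat > h.py <<'E'
import numpy as np, cv2
from cell import robot, read_camera, get_calibration
def cam(n):
    c=get_calibration(n); R=cv2.Rodrigues(np.array(c["rvec"],float))[0]; return np.array(c["intrinsics"],float),R,np.array(c["tvec"],float).ravel()
def pts(depth,C,mask):
    K,R,t=C; v,u=np.nonzero(mask&(depth>0)); z=depth[v,u]
    p=np.c_[(u-K[0,2])/K[0,0]*z,(v-K[1,2])/K[1,1]*z,z]
    return (p-t)@R,u,v
def ray(u,v,C,h):
    K,R,t=C; d=R.T@np.linalg.solve(K,[u,v,1]); o=-R.T@t
    return o+d*(h-o[2])/d[2]
E
python3 - <<'E'
from h import *
s=robot.observe(); print({k:np.round(v,3).tolist() for k,v in s.items()})
for n in("top","scene"):
    C=cam(n); im,d=read_camera(n); cv2.imwrite(f"pics/{n}0.png",im); np.savez(f"{n}0.npz",im=im,d=d)
    hsv=cv2.cvtColor(im,cv2.COLOR_BGR2HSV)
    m=(abs(hsv[...,0].astype(int)-112)<14)&(hsv[...,1]>90)
    p,u,v=pts(d,C,m); print(n,-C[1].T@C[2],len(p))
    q=p[abs(p[:,2]-.094)<.012]
    if len(q)>50: print(len(q),np.median(q[:,2]),cv2.minAreaRect(q[:,:2].astype(np.float32)))
E
```

```text
{'time': 0.0, 'qpos': [-1.484, 0.343, 1.525, 0.0, 1.275, -0.146], 'qvel': [0.0, -0.001, -0.001, 0.001, -0.002, -0.002], 'joint_efforts': [0.0, -43.124, -24.422, 0.072, 0.056, -0.0], 'tool_pos': [0.121, -0.51, 0.226], 'tool_rot': [-3.14, -0.0, 0.233], 'contact_force': [-0.066, 0.183, 0.193], 'torque': [-0.007, 0.045, 0.007], 'grip_force': 0.0, 'opening': 0.092}
top [0.3436564  0.0073456  1.35838164] 4178
3480 0.0937726193400647 ((0.4729187488555908, -0.11291070282459259), (0.23434008657932281, 0.15407879650592804), 78.74195098876953)
scene [-0.00200591  1.07494351  0.68476716] 1400
1322 0.09659843521664271 ((0.47320857644081116, -0.10980828106403351), (0.23791009187698364, 0.15755391120910645), 79.48878479003906)
```

View pics/top0.png

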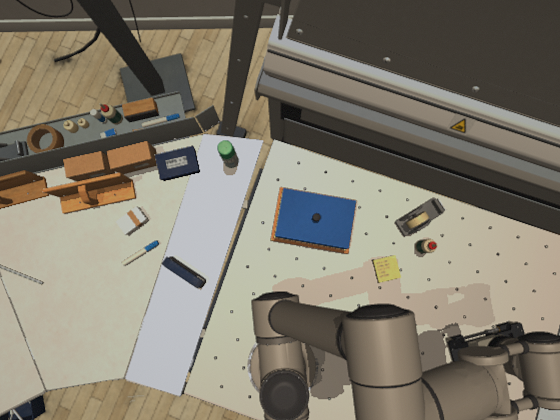

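View pics/scene0.png

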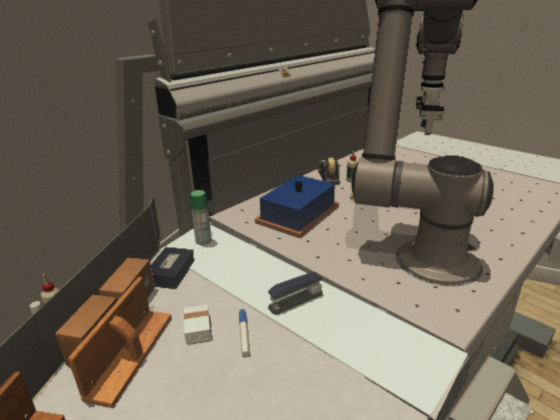

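The top view shows the blue cover at (316,220) with its knob at (316,217). The stapler is at (184,271), the pad at (386,268), the spray can at (226,150) and the bottle at (427,245). Next I'll check the placing area and the neighbours.

```bash
python3 - <<'E'
from h import *
D=np.load("top0.npz"); im,d=D["im"],D["d"]; C=cam("top"); K,R,t=C
def pr(p): q=R@np.array(p)+t; q=K@q; return (q[:2]/q[2]).round().astype(int)
p,u,v=pts(d,C,d>0); H=np.full(d.shape,np.nan); H[v,u]=p[:,2]
for q in [(.46,.26,0),(0,0,0),(.46,.14,0),(.46,.38,0),(.38,.26,0),(.54,.26,0)]: a=pr(q); print(q,a,H[a[1],a[0]])
# knob
k=p[(abs(p[:,0]-.473)<.03)&(abs(p[:,1]+.113)<.03)&(p[:,2]>.104)]; print("knob",len(k),k.mean(0),k.max(0),k.min(0))
hsv=cv2.cvtColor(im,cv2.COLOR_BGR2HSV)
P=np.full(d.shape+(3,),np.nan);P[v,u]=p
m=((p[:,2]>.008)&(p[:,2]<.3)&(p[:,0]>.2)&(p[:,0]<.8)&(p[:,1]>-.5)&(p[:,1]<.6))
M=np.zeros(d.shape,np.uint8);M[v[m],u[m]]=1
n,L,S,ce=cv2.connectedComponentsWithStats(M)
for i in range(1,n):
    if S[i,4]>40: q=P[L==i]; print(S[i],q.min(0).round(3),q.max(0).round(3))
# tray rim
b=p[(abs(p[:,0]-.473)<.16)&(abs(p[:,1]+.113)<.16)&(p[:,2]>.009)&(p[:,2]<.105)]
print("tray",cv2.minAreaRect(b[:,:2].astype(np.float32)))
E
```

```text
(0.46, 0.26, 0) [203 226] 0.0015118292152921668
(0, 0, 0) [282 365] 0.27893628634765705
(0.46, 0.14, 0) [238 226] -0.8385873034102537
(0.46, 0.38, 0) [168 227] -0.003994697909332198
(0.38, 0.26, 0) [203 250] 0.0024257533759752176
(0.54, 0.26, 0) [203 203] 0.0025790945958978437
knob 57 [ 0.47396799 -0.11151871  0.12308864] [ 0.48514326 -0.09987695  0.12905797] [ 0.46301601 -0.12457889  0.1154293 ]
[ 283  106  167   80 5290] [ 0.586 -0.5    0.008] [ 0.8   -0.016  0.3  ]
[  84  113  124   92 5374] [0.541 0.24  0.008] [0.8   0.6   0.161]
[217 140  21  28 401] [0.66  0.139 0.008] [0.709 0.207 0.176]
[ 270  187   87   67 4273] [ 0.361 -0.26   0.008] [0.588 0.033 0.129]
[395 201  36  35 688] [ 0.418 -0.5    0.008] [ 0.532 -0.387  0.103]
[115 206  33  29 497] [0.438 0.445 0.008] [0.53  0.546 0.041]
[415 239  23  14 256] [ 0.359 -0.492  0.008] [ 0.403 -0.45   0.14 ]
[122 240  37  25 211] [0.338 0.409 0.008] [0.416 0.525 0.025]
[372 255  29  27 537] [ 0.267 -0.396  0.008] [ 0.352 -0.305  0.026]
[162 256  44  32 537] [0.258 0.251 0.008] [0.362 0.382 0.072]
[251 291  48  24 660] [ 0.2   -0.046  0.198] [0.257 0.084 0.3  ]
tray ((0.4710198640823364, -0.11201101541519165), (0.26508280634880066, 0.1948971152305603), 78.86628723144531)
```

```bash
python3 - <<'E'
from h import *
D=np.load("top0.npz"); im,d=D["im"],D["d"]; C=cam("top")
p,u,v=pts(d,C,d>0)
for x in np.arange(.34,.64,.02):
    r=[]
    for y in np.arange(.04,.48,.02):
        q=p[(abs(p[:,0]-x)<.006)&(abs(p[:,1]-y)<.006)]
        lo=[*q[:,2]] or [np.nan]
        r.append(f"{np.median(lo)*1000:5.0f}")
    print(f"{x:.2f}",*r)
g=p[p[:,2]<-.1]
K,R,t=C
# edges: rightmost/leftmost pixels of drop-through region in rows 185..260
H=np.full(d.shape,np.nan);H[v,u]=p[:,2]
for row in (200,215,230,245,255):
    c=np.nonzero(H[row,170:300]<-.02)[0]+170
    print(row,c.min() if len(c) else None,c.max() if len(c) else None,[ray(x,row,C,0)[:2].round(3) for x in ((c.min(),c.max()) if len(c) else ())])
E
```

```text
0.34    -1    -0    -1    -1    -0    -1    -0   -45     1     0     0     1     2    -1     2    31    64    57    -1    -2    -1    -1
0.36    -0     0     1    -1    -1    -0     0   -48    -1     0    -1     1     1     1     1     2     9     1    -1     1    -0    -1
0.38    -1    -0    -2    -2    -1    -1   -23    -1     2     2     0     2    -0     3     1     2     1     0    -1    -1    -0    18
0.40    -2    -1    -0    -0    -0    -1   -47    -0    -1     1    -0     1    -3     2     2     3     2     2    -0    16    15     0
0.42    -1    -3    -1    -1    -1    -2   -48    -1    -0     0     0     2     0     2     2     1     3    -1    -1    -2    -4    -0
0.44     0     1    -1     0    -1   -45    -0     1    -1    -0     1    -1     1     1     1     1     3    -1    -1    -0    -1    -1
0.46    -1     0    -1    -1    -0   -47    -1     1     1     2     1    -0     3     1     1     2    -0    -3    -0    -1    -1    -1
0.48    -2    -0    -1    -2    -1   -50     1    -1    -1     0     2     0     2     0     1     2     0    -1    -1    -1    -1    28
0.50
[... 549 characters left out ...]
   -3     0     0   -50    -2    -1    -0     1     3     1     2     3     2     3     3    -3     0    -0    -2    -1    -1     1
0.60     0     1   -45   -51     0    -2    -1     1     1     1     1     2     3     2     2    -1    -2    -2    -2    -1     0    -1
0.62    -1     1   -46    -1    -1    -1     2     1     0     3     3     4     3     2    -2     0     0     7     2     1    -0     1
200 248 251 [array([0.548, 0.107]), array([0.548, 0.096])]
215 239 245 [array([0.497, 0.138]), array([0.496, 0.117])]
230 234 240 [array([0.446, 0.155]), array([0.446, 0.135])]
245 229 235 [array([0.396, 0.172]), array([0.395, 0.152])]
255 226 231 [array([0.362, 0.182]), array([0.362, 0.166])]
```

```bash
python3 - <<'E'
import cv2
im=cv2.imread("pics/top0.png")[130:310,110:350]; cv2.imwrite("pics/crop0.png",cv2.resize(im,(800,600),interpolation=cv2.INTER_CUBIC))
E
```

```text
(no output)
```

View pics/crop0.png

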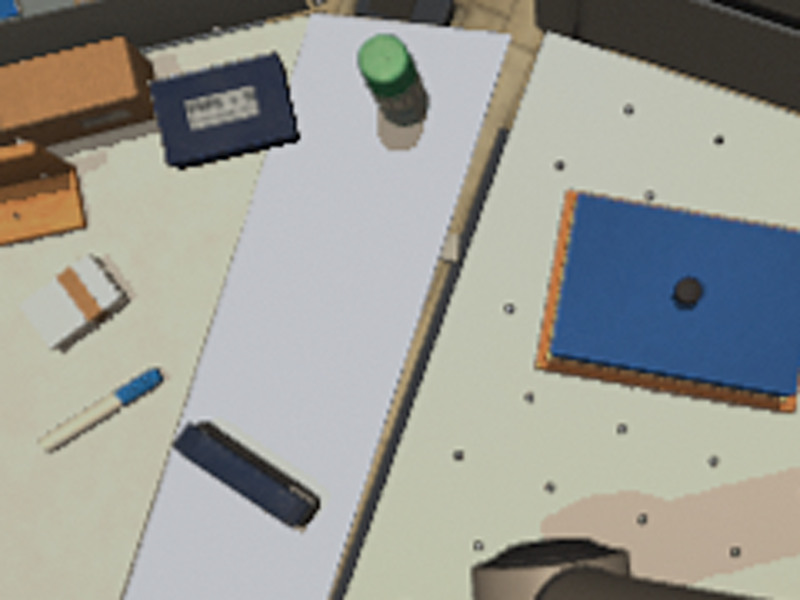

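The crop shows a bare strip between the spray can, stapler, marker and cards, with a narrow gap at its right edge. The stand target is (0.47, 0.265), yaw 0. The knob is near (0.473, -0.112) and the tray's yaw is about -11.2° (or the half turn of that). I'll turn the tool and go above the knob.

Call:
{"op": "send_rows", "data": {
  "plan": [
    [[0,0,0],[0,0,-0.091]],
    [[0,0,0],[0,0,-0.091]],
    [[0,0,0],[0,0,-0.091]],
    [[0,0,0],[0,0,-0.091]],
    [[0,0,0],[0,0,-0.091]],
    [[0,0,0],[0,0,-0.091]],
    [[0,0,0],[0,0,-0.091]],
    [[0,0,0],[0,0,-0.09]],
    [[0.84,0.49,0],[0,0,0]],
    [[0.84,0.49,0],[0,0,0]]
  ],
  "gripper": 0.3
}}

```text
time: 1.35
tool_pos: [0.1543, -0.4728, 0.2264]
tool_rot: [-3.142, -0.001, 1.372]
contact_force: [0.3, 0.0, 0.0]
opening: 0.0599
grip_force: 0.0
```

Call:
{"op": "send_rows", "data": {
  "plan": [
    [[0.84,0.49,0],[0,0,0]],
    [[0.84,0.49,0],[0,0,0]],
    [[0.84,0.49,0],[0,0,0]],
    [[0.84,0.49,0],[0,0,0]],
    [[0.84,0.49,0],[0,0,0]],
    [[0.84,0.49,0],[0,0,0]],
    [[0.84,0.49,0],[0,0,0]],
    [[0.84,0.49,0],[0,0,0]],
    [[0.84,0.49,0],[0,0,0]],
    [[0.84,0.49,0],[0,0,0]]
  ]
}}

```text
time: 2.6
tool_pos: [0.3151, -0.2901, 0.2268]
tool_rot: [3.141, -0.0, 1.374]
contact_force: [-0.2, -0.3, -0.7]
opening: 0.0599
grip_force: 0.0
```

Call:
{"op": "send_rows", "data": {
  "plan": [
    [[0.84,0.49,0],[0,0,0]],
    [[0.84,0.49,0],[0,0,0]],
    [[0.84,0.49,0],[0,0,0]],
    [[0.84,0.49,0],[0,0,0]],
    [[0.84,0.49,0],[0,0,0]],
    [[0.84,0.49,0],[0,0,0]],
    [[0.84,0.49,0],[0,0,0]],
    [[0.84,0.49,0],[0,0,0]],
    [[0.6,0.2,0],[0,0,0]],
    [[0,0,0],[0,0,0]]
  ]
}}

```text
time: 3.85
tool_pos: [0.4509, -0.1314, 0.2267]
tool_rot: [-3.141, 0.0, 1.377]
contact_force: [-0.1, -0.8, -0.4]
opening: 0.06
grip_force: 0.0
```

```bash
cat >> h.py <<'E'
from scipy.spatial.transform import Rotation as Ro
def go(p,psi):
    s=robot.observe(); y=s["tool_rot"][2]
    Rf=(Ro.from_euler("z",psi)*Ro.from_euler("x",np.pi)).as_matrix()
    print("t",round(s["time"],2),"at",np.round(s["tool_pos"],4),np.round(s["tool_rot"],3),"turn z",round(-(psi-y)/(np.pi/2),3),"shift",(Rf.T@(np.array(p)-s["tool_pos"])/.025).round(2))
E
python3 - <<'E'
from h import *
go([.473,-.112,.099],np.radians(78.8))
C=cam("wrist"); im,d=read_camera("wrist"); cv2.imwrite("pics/w1.png",im)
p,u,v=pts(d,C,d>0)
k=p[(abs(p[:,0]-.473)<.03)&(abs(p[:,1]+.113)<.03)&(p[:,2]>.108)&(p[:,2]<.135)]; print("knob",len(k),k.mean(0),k.max(0),k.min(0),(k.max(0)+k.min(0))/2)
hsv=cv2.cvtColor(im,cv2.COLOR_BGR2HSV)
m=(abs(hsv[...,0].astype(int)-112)<14)&(hsv[...,1]>90)
q,_,_=pts(d,C,m);q=q[abs(q[:,2]-.094)<.012]; print(len(q),cv2.minAreaRect(q[:,:2].astype(np.float32)))
E
```

```text
t 3.85 at [ 0.4509 -0.1314  0.2267] [-3.141  0.     1.377] turn z 0.001 shift [0.93 0.71 5.11]
knob 786 [ 0.47281729 -0.10924948  0.12227117] [ 0.48545803 -0.09792534  0.12577767] [ 0.46007904 -0.12304399  0.10861313] [ 0.47276853 -0.11048466  0.1171954 ]
41074 ((0.4727637767791748, -0.11038930714130402), (0.23473501205444336, 0.15497231483459473), 79.00033569335938)
```

View pics/w1.png

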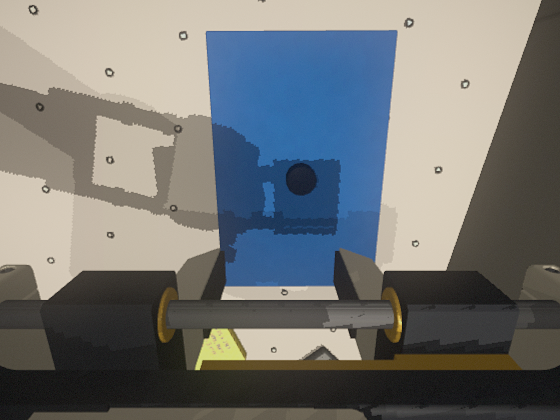

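The wrist view shows the knob at (301,179) on the blue top, and all measurements agree: (0.4728, -0.1103), yaw 79.0°. I'll go down and grip.

Call:
{"op": "send_rows", "data": {
  "plan": [
    [[0.5,0.35,0],[0,0,0]],
    [[0.5,0.34,0],[0,0,0]],
    [[0,0,0.8],[0,0,0]],
    [[0,0,0.8],[0,0,0]],
    [[0,0,0.8],[0,0,0]],
    [[0,0,0.8],[0,0,0]],
    [[0,0,0.8],[0,0,0]],
    [[0,0,0.6],[0,0,0]],
    [[0,0,0.45],[0,0,0]],
    [[0,0,0],[0,0,0]]
  ]
}}

```text
time: 5.15
tool_pos: [0.4727, -0.1114, 0.0998]
tool_rot: [-3.14, -0.0, 1.375]
contact_force: [-0.2, 0.0, 0.1]
opening: 0.0596
grip_force: 0.0
```

Call:
{"op": "send_rows", "data": {
  "plan": [
    [[0,0,0],[0,0,0]],
    [[0,0,0],[0,0,0]],
    [[0,0,0],[0,0,0]],
    [[0,0,0],[0,0,0]],
    [[0,0,0],[0,0,0]],
    [[0,0,0],[0,0,0]],
    [[0,0,-0.1],[0,0,0]],
    [[0,0,-0.2],[0,0,0]],
    [[0,0,-0.3],[0,0,0]],
    [[0,0,-0.4],[0,0,0]]
  ],
  "gripper": -1,
  "force": 30
}}

```text
time: 6.4
tool_pos: [0.4728, -0.1117, 0.126]
tool_rot: [-3.141, 0.0, 1.375]
contact_force: [0.2, 1.0, -1.4]
opening: 0.0253
grip_force: 30.0
```

Call:
{"op": "send_rows", "data": {
  "plan": [
    [[0,0,-0.4],[0,0,0]],
    [[0,0,-0.4],[0,0,0]],
    [[0,0,-0.4],[0,0,0]],
    [[0,0,-0.4],[0,0,0]],
    [[0,0,-0.4],[0,0,0]],
    [[0,0,-0.4],[0,0,0]],
    [[0,0,-0.4],[0,0,0]],
    [[0,0,-0.4],[0,0,0]],
    [[0,0,-0.3],[0,0,0]],
    [[0,0,-0.1],[0,0,0]]
  ]
}}

```text
time: 7.65
tool_pos: [0.473, -0.1118, 0.216]
tool_rot: [3.141, 0.0, 1.375]
contact_force: [-0.2, 0.7, -2.3]
opening: 0.0248
grip_force: 30.0
```

```bash
python3 - <<'E'
from h import *
print(robot.observe()["contact_force"],robot.observe()["opening"])
go([.47,.265,.090],np.radians(90))
im,d=read_camera("scene"); cv2.imwrite("pics/s1.png",im[100:300,150:420]); 
C=cam("scene"); hsv=cv2.cvtColor(im,cv2.COLOR_BGR2HSV)
m=(abs(hsv[...,0].astype(int)-112)<14)&(hsv[...,1]>90)
p,_,_=pts(d,C,m); p=p[(abs(p[:,0]-.47)<.14)&(abs(p[:,1]+.11)<.16)]
q=p[p[:,2]>.19]; c,*_=np.linalg.lstsq(np.c_[q[:,:2]-q[:,:2].mean(0),np.ones(len(q))],q[:,2],rcond=None); print("z range",p[:,2].min(),p[:,2].max(),"slopes",c)
E
```

```text
[-0.23167821  0.66524218 -2.26590733] 0.024803761173102453
t 7.65 at [ 0.473  -0.1118  0.216 ] [3.141 0.    1.375] turn z -0.125 shift [15.07 -0.12  5.04]
z range 0.13411537729865675 0.3908859997170311 slopes [ 0.03502952 -0.041236    0.20861627]
```

View pics/s1.png

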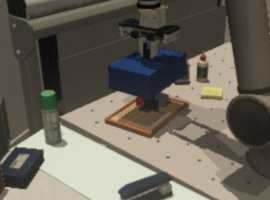

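The scene crop shows the cover hanging level under the gripper and the tray uncovered. I'll turn it to yaw 0 and carry it left.

Call:
{"op": "send_rows", "data": {
  "plan": [
    [[0,0,0],[0,0,-0.042]],
    [[0,0,0],[0,0,-0.042]],
    [[0,0,0],[0,0,-0.041]],
    [[0.3,0,0],[0,0,0]],
    [[0.6,-0.02,0],[0,0,0]],
    [[0.8,-0.02,0],[0,0,0]],
    [[0.9,-0.02,0],[0,0,0]],
    [[0.9,-0.02,0],[0,0,0]],
    [[0.9,-0.02,0],[0,0,0]],
    [[0.9,-0.02,0],[0,0,0]]
  ]
}}

```text
time: 8.95
tool_pos: [0.4694, 0.0225, 0.2154]
tool_rot: [-3.141, -0.0, 1.571]
contact_force: [-0.2, -0.5, -3.2]
opening: 0.0255
grip_force: 30.0
```

Call:
{"op": "send_rows", "data": {
  "plan": [
    [[0.9,0,0],[0,0,0]],
    [[0.9,0,0],[0,0,0]],
    [[0.9,0,0],[0,0,0]],
    [[0.9,0,0],[0,0,0]],
    [[0.9,0,0],[0,0,0]],
    [[0.9,0,0],[0,0,0]],
    [[0.9,0,0],[0,0,0]],
    [[0.9,0,0],[0,0,0]],
    [[0.9,0,0],[0,0,0]],
    [[0.8,0,0],[0,0,0]]
  ]
}}

```text
time: 10.2
tool_pos: [0.469, 0.2449, 0.2154]
tool_rot: [-3.141, -0.0, 1.571]
contact_force: [-0.1, 0.4, -2.5]
opening: 0.0249
grip_force: 30.0
```

Call:
{"op": "send_rows", "data": {
  "plan": [
    [[0.5,0,0.2],[0,0,0]],
    [[0.3,0,0.4],[0,0,0]],
    [[0.1,0,0.6],[0,0,0]],
    [[0,0,0.6],[0,0,0]],
    [[0,0,0.5],[0,0,0]],
    [[0,0,0.5],[0,0,0]],
    [[0,0,0.5],[0,0,0]],
    [[0,0,0.4],[0,0,0]],
    [[0,0,0.2],[0,0,0]],
    [[0,0,0],[0,0,0]]
  ]
}}

```text
time: 11.45
tool_pos: [0.4697, 0.2657, 0.1177]
tool_rot: [-3.141, 0.0, 1.571]
contact_force: [-0.2, 0.1, -1.1]
opening: 0.0254
grip_force: 30.0
```

```bash
python3 - <<'E'
from h import *
print(robot.observe()["contact_force"],robot.observe()["opening"])
go([.47,.265,.088],np.radians(90))
im,d=read_camera("top"); np.savez("top1.npz",im=im,d=d); C=cam("top")
cv2.imwrite("pics/t1.png",cv2.resize(im[150:310,110:370],(780,480),interpolation=cv2.INTER_CUBIC))
E
```

```text
[-0.20799457  0.13982194 -1.13072288] 0.025411206011330612
t 11.45 at [0.4697 0.2657 0.1177] [-3.141  0.     1.571] turn z 0.0 shift [-0.03  0.01  1.19]
```

View pics/t1.png

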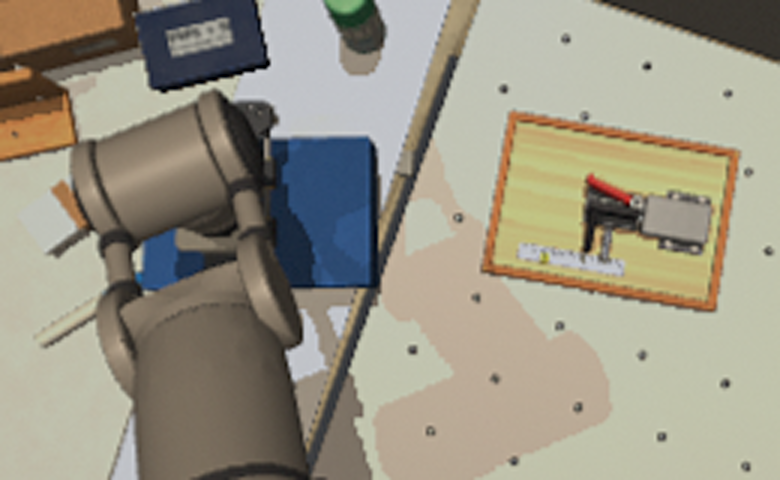

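The top crop shows the cover over the bare strip and the tray uncovered, with the sleeve toward world -y. So tray +y points to robot-left, the red lever is on the +x side and the scale with the mark is on -x. Now I'll lower the cover and let go.

Call:
{"op": "send_rows", "data": {
  "plan": [
    [[0,0,0.3],[0,0,0]],
    [[0,0,0.3],[0,0,0]],
    [[0,0,0.2],[0,0,0]],
    [[0,0,0.15],[0,0,0]],
    [[0,0,0.1],[0,0,0]],
    [[0,0,0.06],[0,0,0]],
    [[0,0,0.04],[0,0,0]],
    [[0,0,0],[0,0,0]],
    [[0,0,0],[0,0,0]],
    [[0,0,0],[0,0,0]]
  ]
}}

```text
time: 12.75
tool_pos: [0.4698, 0.2658, 0.0893]
tool_rot: [3.141, 0.0, 1.571]
contact_force: [0.0, 0.3, -2.2]
opening: 0.0251
grip_force: 30.0
```

Call:
{"op": "send_rows", "data": {
  "plan": [
    [[0,0,0.03],[0,0,0]],
    [[0,0,0.03],[0,0,0]],
    [[0,0,0.02],[0,0,0]],
    [[0,0,0],[0,0,0]],
    [[0,0,0],[0,0,0]],
    [[0,0,0],[0,0,0]],
    [[0,0,0],[0,0,0]],
    [[0,0,0],[0,0,0]],
    [[0,0,0],[0,0,0]],
    [[0,0,0],[0,0,0]]
  ]
}}

```text
time: 14.0
tool_pos: [0.4698, 0.2658, 0.0886]
tool_rot: [3.141, -0.0, 1.571]
contact_force: [-4.2, -2.4, 10.5]
opening: 0.0252
grip_force: 30.0
```

Call:
{"op": "send_rows", "data": {
  "plan": [
    [[0,0,0],[0,0,0]],
    [[0,0,0],[0,0,0]],
    [[0,0,0],[0,0,0]],
    [[0,0,0],[0,0,0]],
    [[0,0,-0.3],[0,0,0]],
    [[0,0,-0.7],[0,0,0]],
    [[0,0,-1],[0,0,0]],
    [[0,0,-1],[0,0,0]],
    [[0,0,-1],[0,0,0]],
    [[0,0,-1],[0,0,0]]
  ],
  "gripper": 0.4
}}

```text
time: 15.25
tool_pos: [0.4697, 0.2658, 0.2136]
tool_rot: [3.141, -0.0, 1.571]
contact_force: [0.4, -0.0, -0.0]
opening: 0.0642
grip_force: 0.0
```

```bash
python3 - <<'E'
from h import *
print(robot.observe()["contact_force"],robot.observe()["opening"])
go([.44,-.12,.24],np.radians(79))
for n in ("top","scene"):
    im,d=read_camera(n); np.savez(n+"2.npz",im=im,d=d); C=cam(n)
    hsv=cv2.cvtColor(im,cv2.COLOR_BGR2HSV)
    p,u,v=pts(d,C,d>0); P=np.full(d.shape+(3,),np.nan);P[v,u]=p
    m=(abs(hsv[...,0].astype(int)-112)<14)&(hsv[...,1]>90); q=P[m]; q=q[(abs(q[:,2]-.082)<.02)&(abs(q[:,1]-.26)<.2)&(abs(q[:,0]-.47)<.2)]
    if len(q)>50:
        c,*_=np.linalg.lstsq(np.c_[q[:,:2]-q[:,:2].mean(0),np.ones(len(q))],q[:,2],rcond=None)
        print(n,"cover",len(q),c,cv2.minAreaRect(q[:,:2].astype(np.float32)))
    loc=(abs(P[...,0]-.473)<.13)&(abs(P[...,1]+.11)<.16)
    red=((hsv[...,0]<8)|(hsv[...,0]>172))&(hsv[...,1]>140)&loc
    q=P[red]; print("red",len(q),q.min(0),q.max(0),cv2.minAreaRect(q[:,:2].astype(np.float32)) if len(q)>4 else "")
    t=P[loc&(P[...,2]>.008)&(P[...,2]<.09)]; print("tray",cv2.minAreaRect(t[:,:2].astype(np.float32)))
E
```

```text
[ 0.39702853 -0.02085184 -0.04042246] 0.06424478792825197
t 15.25 at [0.4697 0.2658 0.2136] [ 3.141 -0.     1.571] turn z 0.122 shift [-15.37   1.78  -1.06]
top cover 1916 [0.0026968  0.00842836 0.08127046] ((0.46959131956100464, 0.2635582983493805), (0.15335392951965332, 0.23317758738994598), 0.3695162236690521)
red 51 [ 0.47546788 -0.13007094  0.04391441] [ 0.5073603  -0.08497728  0.07841364] ((0.4919160008430481, -0.10783326625823975), (0.05102100968360901, 0.008468255400657654), 59.92519760131836)
tray ((0.4692130386829376, -0.1114460676908493), (0.263976126909256, 0.2553485631942749), 79.03413391113281)
scene cover 2449 [ 0.00209289 -0.00309181  0.08409129] ((0.46811172366142273, 0.26880404353141785), (0.1556483805179596, 0.2324187010526657), 0.8292948603630066)
red 71 [ 0.47413909 -0.22194406  0.02007548] [ 0.54367366 -0.07958175  0.08525808] ((0.5073301792144775, -0.15411193668842316), (0.03732413426041603, 0.14495164155960083), 15.409224510192871)
tray ((0.47447291016578674, -0.11279422044754028), (0.27161142230033875, 0.18953880667686462), 79.26607513427734)
```

Both views agree the cover stands level at (0.469, 0.265). I'll go back above the tray for a close look.

Call:
{"op": "send_rows", "data": {
  "plan": [
    [[0,0,0],[0,0,0.061]],
    [[0,0,0],[0,0,0.061]],
    [[-0.9,0.15,-0.03],[0,0,0]],
    [[-0.9,0.15,-0.03],[0,0,0]],
    [[-0.9,0.15,-0.03],[0,0,0]],
    [[-0.9,0.15,-0.03],[0,0,0]],
    [[-0.9,0.15,-0.03],[0,0,0]],
    [[-0.9,0.15,-0.03],[0,0,0]],
    [[-0.9,0.15,-0.03],[0,0,0]],
    [[-0.9,0.15,-0.03],[0,0,0]]
  ],
  "gripper": 1
}}

```text
time: 16.6
tool_pos: [0.4645, 0.0826, 0.2174]
tool_rot: [-3.141, 0.0, 1.379]
contact_force: [-0.4, 0.2, -0.0]
opening: 0.0917
grip_force: 0.0
```

Call:
{"op": "send_rows", "data": {
  "plan": [
    [[-0.9,0.15,-0.03],[0,0,0]],
    [[-0.9,0.15,-0.03],[0,0,0]],
    [[-0.9,0.15,-0.03],[0,0,0]],
    [[-0.9,0.15,-0.03],[0,0,0]],
    [[-0.9,0.15,-0.03],[0,0,0]],
    [[-0.9,0.15,-0.03],[0,0,0]],
    [[-0.9,0.15,-0.03],[0,0,0]],
    [[-0.9,0.15,-0.03],[0,0,0]],
    [[-0.8,0.15,-0.03],[0,0,0]],
    [[-0.4,0.05,0],[0,0,0]]
  ]
}}

```text
time: 17.85
tool_pos: [0.4591, -0.1302, 0.2243]
tool_rot: [-3.141, -0.0, 1.378]
contact_force: [0.4, 0.5, -0.1]
opening: 0.0918
grip_force: 0.0
```

```bash
python3 - <<'E'
from h import *
go([.4725,-.111,.2],np.radians(79))
C=cam("wrist"); im,d=read_camera("wrist"); cv2.imwrite("pics/w2.png",im); np.savez("w2.npz",im=im,d=d,K=C[0],R=C[1],t=C[2])
E
```

```text
t 17.85 at [ 0.4591 -0.1302  0.2243] [-3.141 -0.     1.378] turn z -0.0 shift [0.86 0.38 0.97]
```

View pics/w2.png

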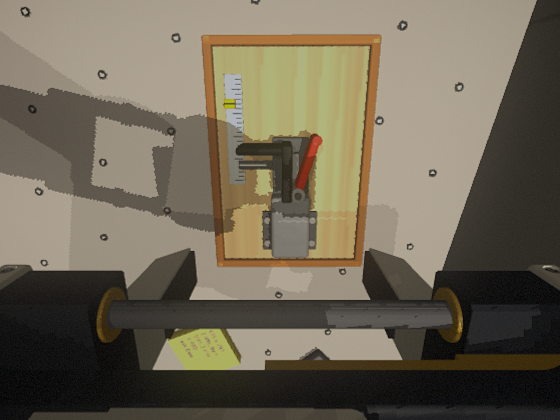

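The wrist view shows the tray with the sleeve at (290,235), the fin at (287,175), the cross plate at (262,149), and the open lever from (299,195) to (316,140). The pointer is at (253,164) and the yellow mark at (229,104). Next I'll measure these.

```bash
python3 - <<'E'
from h import *
D=np.load("w2.npz"); im,d=D["im"],D["d"]; C=(D["K"],D["R"],D["t"])
hsv=cv2.cvtColor(im,cv2.COLOR_BGR2HSV).astype(int); p,u,v=pts(d,C,d>0); P=np.full(d.shape+(3,),np.nan);P[v,u]=p
yaw=np.radians(-11); c0=np.array([.4728,-.1104])
def T(q): e=q[:,:2]-c0; return np.c_[e@[np.cos(yaw),np.sin(yaw)],e@[-np.sin(yaw),np.cos(yaw)],q[:,2]]*1000
cr=[ray(a,b,C,.018) for a,b in((203,37),(380,37),(361,266),(219,268))]; print("rim corners",T(np.array(cr)).round(1).tolist())
tl=(abs(T(P.reshape(-1,3)))[:,:2]<[100,140]).all(1).reshape(d.shape); box=np.zeros_like(tl); box[25:275,190:400]=1; tl&=box
o=P[tl&(P[...,2]>.0145)&(P[...,2]<.025)&(hsv[...,0]>3)&(hsv[...,0]<17)&(hsv[...,1]>120)]; r=cv2.minAreaRect(o[:,:2].astype(np.float32)); print("rim",r,T(np.array([[*r[0],0]])))
def rep(n,m):
    q=T(P[m]); print(n,len(q),"lo",np.percentile(q,2,0).round(1),"hi",np.percentile(q,98,0).round(1),"med",np.median(q,0).round(1))
H=P[...,2]
rep("yellow",tl&(hsv[...,0]>22)&(hsv[...,0]<34)&(hsv[...,1]>170)&(hsv[...,2]>120)&(np.arange(560)[None]<245))
red=tl&((hsv[...,0]<6)|(hsv[...,0]>174))&(hsv[...,1]>150)&(H>.055); rep("red",red)
q=T(P[red]); print("lever fit dx/dy",np.polyfit(q[:,1],q[:,0],1), "rows", [(int(y),q[abs(q[:,1]-y)<3][:,0].round(0).min(),q[abs(q[:,1]-y)<3][:,0].max().round(0)) for y in np.arange(q[:,1].min()+3,q[:,1].max(),8)])
hi=tl&(H>.074)&~red&(hsv[...,2]<90); rep("fin+plate",hi); q=T(P[hi]); rep("plate",hi&((T(P.reshape(-1,3))[:,0]<q[:,0].max()-16).reshape(d.shape)))
rep("finonly",hi&((T(P.reshape(-1,3))[:,1]<np.percentile(q[:,1],98)-14).reshape(d.shape)))
# pointer window pixels
w=np.zeros_like(tl); w[158:172,236:270]=1; rep("pointer win",w)
print(hsv[156:174,246,2],H[156:174,246].round(3)); print(hsv[156:174,258,2],H[156:174,258].round(3))
print(hsv[95:114,229].tolist())
cv2.imwrite("pics/w2c.png",cv2.resize(im[65:215,215:345],(520,600),interpolation=cv2.INTER_NEAREST))
E
```

```text
rim corners [[-87.9, 128.6, 18.0], [91.7, 128.4, 18.0], [92.6, -130.6, 18.0], [-86.9, -133.4, 18.0]]
rim ((0.47415024042129517, -0.1110076904296875), (0.26259559392929077, 0.18292604386806488), 79.0547866821289) [[ 1.4413855  -0.33888743  0.        ]]
yellow 75 lo [-69.9  60.8  18.2] hi [-59.   69.   20.6] med [-64.3  66.   19.3]
red 193 lo [  8.1 -14.1  72. ] hi [27.9 34.1 74.8] med [20.6 21.  73.4]
lever fit dx/dy [ 0.33059746 13.9764651 ] rows [(-13, np.float64(7.0), np.float64(14.0)), (-5, np.float64(9.0), np.float64(16.0)), (2, np.float64(13.0), np.float64(16.0)), (10, np.float64(15.0), np.float64(19.0)), (18, np.float64(16.0), np.float64(24.0)), (26, np.float64(20.0), np.float64(28.0)), (34, np.float64(21.0), np.float64(28.0))]
fin+plate 2000 lo [-56.3 -25.   75.7] hi [ 46.8  25.2 249.9] med [ -0.5 -10.6  82.2]
plate 1203 lo [-56.4 -25.5  75.3] hi [  8.7  25.7 232.7] med [-7.  10.9 80.5]
finonly 1403 lo [-56.4 -25.5  77.8] hi [ 47.4   9.  250.5] med [ 35.6 -11.1 230. ]
pointer win 476 lo [nan nan nan] hi [nan nan nan] med [nan nan nan]
[143 140 140 135 106  61  61  68 112 138  75  59  61  95 141 139 137 137] [0.011 0.012 0.012 0.011 0.012 0.024 0.026 0.025 0.025 0.026 0.026 0.024
 0.025 0.024 0.011 0.011 0.01  0.012]
[111 108 109 106  88  62  64  69 111 139  73  58  78 131 181 177 176 176] [0.012 0.011 0.012 0.01  0.012 0.025 0.026 0.026 0.026 0.027 0.026 0.025
 0.025 0.026 0.011 0.012 0.011 0.012]
[[107, 10, 183], [109, 11, 184], [109, 15, 186], [105, 3, 178], [28, 189, 177], [31, 218, 181], [31, 217, 182], [31, 198, 171], [26, 84, 85], [31, 155, 127], [31, 229, 185], [31, 244, 182], [30, 255, 176], [23, 113, 176], [72, 7, 180], [107, 19, 188], [106, 15, 185], [107, 12, 184], [103, 12, 184]]
```

View pics/w2c.png

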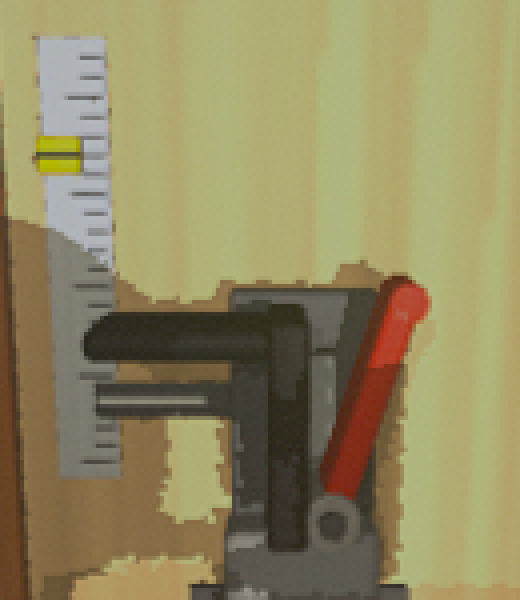

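The zoom shows the white line at pixel row ~164.8 and the mark's black line at row ~103.3. The plate and fin form an L, and the lever is open.

```bash
python3 - <<'E'
from h import *
D=np.load("w2.npz"); im,d=D["im"],D["d"]; C=(D["K"],D["R"],D["t"])
hsv=cv2.cvtColor(im,cv2.COLOR_BGR2HSV).astype(int); p,u,v=pts(d,C,d>0); P=np.full(d.shape+(3,),np.nan);P[v,u]=p
yaw=np.radians(-11); c0=np.array([.4735,-.1107])
def T(q): e=q[:,:2]-c0; return np.c_[e@[np.cos(yaw),np.sin(yaw)],e@[-np.sin(yaw),np.cos(yaw)],q[:,2]]*1000
A=T(P.reshape(-1,3)).reshape(d.shape+(3,)); X,Y,Z=A[...,0],A[...,1],A[...,2]
blk=(hsv[...,2]<90)&(hsv[...,1]<90)
def rep(n,m): q=A[m]; print(n,len(q),"lo",np.percentile(q,2,0).round(1),"hi",np.percentile(q,98,0).round(1),"med",np.median(q,0).round(1))
hi=blk&(Z>74)&(Z<90)&(abs(X)<80)&(abs(Y)<60); rep("all",hi)
rep("plate",hi&(X<-14)); rep("fin",hi&(Y<12)); 
w=(hsv[...,2]>95)&(Z>22)&(Z<30)&(X<-20)&(X>-70)&(abs(Y)<30); rep("white line",w)
print("line",T(np.array([ray(x,164.8,C,.026) for x in(246,262)])).round(1).tolist(),"mark",T(np.array([ray(229,103.3,C,.020)])).round(1))
E
```

```text
all 766 lo [-50.  -25.9  75.3] hi [ 9.  25.8 82.6] med [-6.7 18.7 79.8]
plate 271 lo [-51.2  17.9  75.1] hi [-14.7  25.4  79.5] med [-33.1  22.   77.9]
fin 305 lo [ -8.5 -27.3  75.2] hi [10.1 11.1 82.7] med [ -3. -15.  81.]
white line 67 lo [-55.2  -5.4  23.8] hi [-24.3   0.7  26.9] med [-38.3  -0.6  25.6]
line [[-48.4, -0.4, 26.0], [-30.5, -0.4, 26.0]] mark [[-65.1  64.8  20. ]]
```

```bash
python3 - <<'E'
from h import *
D=np.load("w2.npz"); im,d=D["im"],D["d"]; C=(D["K"],D["R"],D["t"])
hsv=cv2.cvtColor(im,cv2.COLOR_BGR2HSV).astype(int); p,u,v=pts(d,C,d>0); P=np.full(d.shape+(3,),np.nan);P[v,u]=p
yaw=np.radians(-11); c0=np.array([.4735,-.1107])
def T(q): e=q[:,:2]-c0; return np.c_[e@[np.cos(yaw),np.sin(yaw)],e@[-np.sin(yaw),np.cos(yaw)],q[:,2]]*1000
A=T(P.reshape(-1,3)).reshape(d.shape+(3,)); X,Y,Z=A[...,0],A[...,1],A[...,2]
m=(Z>79)&(Z<88)&(Y<14)&(Y>-26)&(X>-20)&(X<12)
for y in (-20,-10,0,10): q=X[m&(abs(Y-y)<4)]; print(y,np.percentile(q,[3,50,97]).round(1),len(q))
D=np.load("top0.npz"); q,_,_=pts(D["d"],cam("top"),D["d"]>0)
q=q[(q[:,2]>.09)&(q[:,2]<.5)&(q[:,1]>-.25)&(q[:,1]<.12)&(q[:,0]>.53)]; print("furn min x",q[:,0].min(),[(y,q[abs(q[:,1]-y)<.02][:,0].min().round(3)) for y in(-.2,-.15,-.1,-.05,0,.05) if (abs(q[:,1]-y)<.02).any()])
go([.4768,-.1093,.043],np.radians(79))
E
```

```text
-20 [-8.6 -3.8  8.1] 92
-10 [-8.6 -4.3  0. ] 84
0 [-8.6 -3.9  0.9] 87
10 [-8.7 -4.   0.8] 93
furn min x 0.5300270690462681 [(-0.2, np.float64(0.531)), (-0.15, np.float64(0.532)), (-0.1, np.float64(0.53)), (-0.05, np.float64(0.531)), (0, np.float64(0.532)), (0.05, np.float64(0.787))]
t 17.9 at [ 0.4591 -0.1308  0.2244] [-3.141  0.     1.378] turn z -0.0 shift [0.98 0.53 7.25]
```

Call:
{"op": "send_rows", "data": {
  "plan": [
    [[0.5,0.27,0],[0,0,0]],
    [[0.48,0.26,0],[0,0,0]],
    [[0,0,0.7],[0,0,0]],
    [[0,0,0.7],[0,0,0]],
    [[0,0,0.7],[0,0,0]],
    [[0,0,0.7],[0,0,0]],
    [[0,0,0.7],[0,0,0]],
    [[0,0,0.6],[0,0,0]],
    [[0,0,0.5],[0,0,0]],
    [[0,0,0],[0,0,0]]
  ],
  "gripper": 0.52
}}

```text
time: 19.15
tool_pos: [0.4769, -0.107, 0.1092]
tool_rot: [-3.14, -0.0, 1.381]
contact_force: [-0.2, 0.0, 0.4]
opening: 0.0696
grip_force: 0.0
```

```bash
python3 - <<'E'
from h import *
s=robot.observe(); print(s["opening"]); go([.4768,-.1093,.043],np.radians(79))
C=cam("wrist"); im,d=read_camera("wrist"); cv2.imwrite("pics/w3.png",im)
E
```

```text
0.06960277734645463
t 19.15 at [ 0.4769 -0.107   0.1092] [-3.14  -0.     1.381] turn z 0.001 shift [-0.09  0.01  2.65]
```

View pics/w3.png

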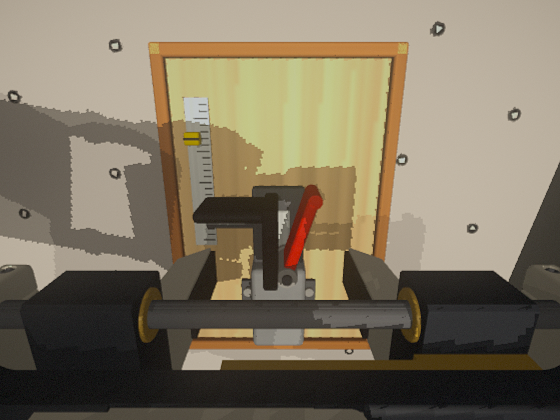

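The wrist view shows the left finger (about (205,280)) behind the plate (195–270, row 210), and the right finger (about (350,280)) outside the lever (tip (313,195)). I'll lower to height.

Call:
{"op": "send_rows", "data": {
  "plan": [
    [[-0.09,0,0.5],[0,0,0]],
    [[0,0,0.5],[0,0,0]],
    [[0,0,0.5],[0,0,0]],
    [[0,0,0.5],[0,0,0]],
    [[0,0,0.4],[0,0,0]],
    [[0,0,0.25],[0,0,0]],
    [[0,0,0],[0,0,0]],
    [[0.1,0,0],[0,0,0]],
    [[0.1,0,0],[0,0,0]],
    [[0,0,0],[0,0,0]]
  ]
}}

```text
time: 20.45
tool_pos: [0.4779, -0.1053, 0.0441]
tool_rot: [3.141, 0.001, 1.38]
contact_force: [-0.1, -1.0, -0.2]
opening: 0.0697
grip_force: 0.4
```

Call:
{"op": "send_rows", "data": {
  "plan": [
    [[0.2,0,0],[0,0,0]],
    [[0.3,0,0],[0,0,0]],
    [[0.3,0,0],[0,0,0]],
    [[0.3,0,0],[0,0,0]],
    [[0.3,0,0],[0,0,0]],
    [[0.3,0,0],[0,0,0]],
    [[0.3,0,0],[0,0,0]],
    [[0.3,0,0],[0,0,0]],
    [[0.3,0,0],[0,0,0]],
    [[0,0,0],[0,0,0]]
  ]
}}

```text
time: 21.7
tool_pos: [0.49, -0.0408, 0.0436]
tool_rot: [3.142, -0.0, 1.38]
contact_force: [1.0, -3.3, 0.8]
opening: 0.07
grip_force: 1.6
```

```bash
cat >> h.py <<'E'
c0=np.array([.4735,-.1107]); yaw=np.radians(-11)
def T(q):
    e=q[:,:2]-c0; return np.c_[e@[np.cos(yaw),np.sin(yaw)],e@[-np.sin(yaw),np.cos(yaw)],q[:,2]]*1000
def look(name):
    C=cam(name); im,d=read_camera(name); cv2.imwrite("pics/%s_%.2f.png"%(name,robot.observe()["time"]),im)
    hsv=cv2.cvtColor(im,cv2.COLOR_BGR2HSV).astype(int); p,u,v=pts(d,C,d>0); P=np.full(d.shape+(3,),np.nan);P[v,u]=p
    A=T(P.reshape(-1,3)).reshape(d.shape+(3,)); X,Y,Z=A[...,0],A[...,1],A[...,2]
    def rep(n,m):
        q=A[m]
        if len(q)>5: print(name,n,len(q),"lo",np.percentile(q,3,0).round(1),"hi",np.percentile(q,97,0).round(1),"med",np.median(q,0).round(1))
    tr=(abs(X)<85)&(abs(Y)<125)
    rep("plate",tr&(hsv[...,2]<90)&(hsv[...,1]<100)&(Z>74)&(Z<84)&(X<-14)&(X>-60)&(Y>50))
    rep("yellow",tr&(hsv[...,0]>22)&(hsv[...,0]<34)&(hsv[...,1]>170)&(hsv[...,2]>90)&(X<-55)&(Z<30))
    red=tr&((hsv[...,0]<6)|(hsv[...,0]>174))&(hsv[...,1]>150)&(Z>55)&(Z<90); rep("red",red)
    return im
E
python3 - <<'E'
from h import *
s=robot.observe(); print(s["time"],T(np.array([s["tool_pos"]])).round(1),np.round(s["contact_force"],1),s["opening"],s["grip_force"])
look("wrist"); look("top"); look("scene")
E
```

```text
21.7 [[ 2.9 71.8 43.6]] [ 1.  -3.3  0.8] 0.07000874221377175 1.5505675971508026
wrist plate 1500 lo [-49.5  79.2  74.7] hi [-15.5  91.2  81.2] med [-33.5  88.3  77.8]
wrist yellow 6 lo [-70.8  69.1  14.7] hi [-69.7  69.6  19.3] med [-70.2  69.3  17. ]
wrist red 1827 lo [ 8.3 51.8 56.7] hi [ 26.8 100.5  74.3] med [17.8 84.8 72.8]
scene plate 38 lo [-51.2  74.3  75. ] hi [-16.   90.   83.6] med [-36.4  85.9  79.1]
scene red 57 lo [11.2 69.3 56.1] hi [27.4 98.8 78. ] med [18.8 85.7 67. ]
```

```bash
python3 - <<'E'
from h import *
import glob
f=sorted(glob.glob("pics/wrist_*.png"))[-1]; t=sorted(glob.glob("pics/top_*.png"))[-1]
a=cv2.imread(f)[100:340,150:370]; b=cv2.imread(t)[190:250,265:355]
a=cv2.resize(a,(500,545)); b=cv2.resize(b,(290,193)); o=np.zeros((545,790,3),np.uint8); o[:,:500]=a; o[:193,500:]=b; cv2.imwrite("pics/mix.png",o)
C=cam("wrist"); im,d=read_camera("wrist")
K,R,tt=C
def pr(x,y,z):
    w=np.r_[c0+np.array([np.cos(yaw)*x-np.sin(yaw)*y,np.sin(yaw)*x+np.cos(yaw)*y])/1000,z/1000]; q=K@(R@w+tt); return (q[:2]/q[2]).round(1)
print("mark expected px",pr(-65,64.8,20),"line exp",pr(-55,64.8,26),"plate back edge exp",pr(-35,91.1,79),pr(-35,83.1,79))
g=cv2.cvtColor(im,cv2.COLOR_BGR2GRAY); c=int(pr(-35,91,79)[0]); r=int(pr(-35,91,79)[1]); print(c,r,g[r-15:r+35,c].tolist())
E
```

```text
mark expected px [171.5 258.3] line exp [184.9 262.8] plate back edge exp [191.5 265.3] [193. 282.]
191 265 [33, 29, 31, 29, 31, 28, 28, 27, 29, 29, 24, 26, 26, 28, 29, 24, 27, 28, 28, 33, 26, 26, 28, 29, 30, 22, 28, 29, 25, 47, 77, 91, 88, 89, 87, 86, 86, 84, 80, 72, 68, 51, 32, 27, 22, 28, 23, 26, 26, 31]
```

View pics/mix.png

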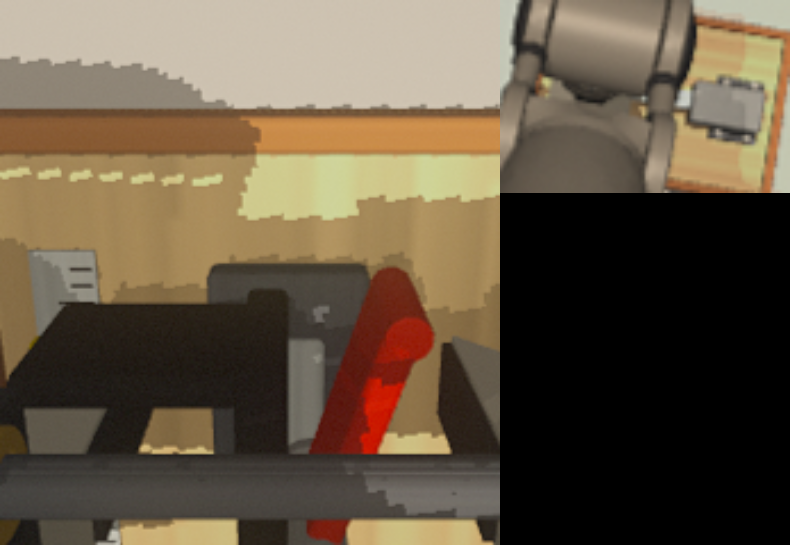

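The plate's top front edge sits at px row 279.5 (expected 282) and the yellow clip's far edge is at (165,251). That puts the white line within about 2 mm of the mark, with the lever still open. I'll centre across the stack first, then close.

Call:
{"op": "send_rows", "data": {
  "plan": [
    [[0,-0.04,0],[0,0,0]],
    [[0,-0.04,0],[0,0,0]],
    [[0,0,0],[0,0,0]],
    [[0,0,0],[0,0,0]],
    [[0,0,0],[0,0,0]],
    [[0,0,0],[0,0,0]],
    [[0,0,0],[0,0,0]],
    [[0,0,0],[0,0,0]],
    [[0,0,0],[0,0,0]],
    [[0,0,0],[0,0,0]]
  ]
}}

```text
time: 23.15
tool_pos: [0.4879, -0.041, 0.0436]
tool_rot: [-3.141, 0.0, 1.38]
contact_force: [0.6, -4.4, -2.3]
opening: 0.0697
grip_force: 1.8
```

Call:
{"op": "send_rows", "data": {
  "plan": [
    [[0,0,0],[0,0,0]],
    [[0,0,0],[0,0,0]],
    [[0,0,0],[0,0,0]],
    [[0,0,0],[0,0,0]],
    [[0,0,0],[0,0,0]],
    [[0,0,0],[0,0,0]],
    [[0,0,0],[0,0,0]],
    [[0,0,0],[0,0,0]],
    [[0,0,0],[0,0,0]],
    [[0,0,0],[0,0,0]]
  ],
  "gripper": -1,
  "force": 20
}}

```text
time: 24.4
tool_pos: [0.4883, -0.0411, 0.0438]
tool_rot: [3.141, 0.0, 1.38]
contact_force: [-0.7, -2.8, 1.4]
opening: 0.0194
grip_force: 21.7
```

```bash
python3 - <<'E'
from h import *
s=robot.observe(); print(s["time"],T(np.array([s["tool_pos"]])).round(1),np.round(s["contact_force"],1),np.round(s["torque"],2),s["opening"],s["grip_force"])
im=look("wrist"); look("scene")
E
```

```text
24.4 [[ 1.2 71.1 43.8]] [-0.7 -2.8  1.4] [-0.47 -0.15  0.28] 0.019404983869611078 21.65929824113846
wrist plate 746 lo [-50.9  85.8  74.2] hi [-14.7  90.8  78.9] med [-32.6  89.5  77.2]
wrist yellow 20 lo [-70.9  68.1  12.7] hi [-68.9  69.8  19.6] med [-69.8  69.2  17.5]
wrist red 1306 lo [ 2.6 51.  71.5] hi [ 10.4 102.1  74.4] med [ 6.4 86.1 73.3]
scene plate 35 lo [-51.4  74.1  74.6] hi [-14.8  90.9  82.6] med [-30.5  87.5  78.6]
scene red 27 lo [ 0.9 90.5 56.9] hi [ 10.2 103.5  78. ] med [ 4.4 97.8 66.4]
```

The opening is 19.4 mm (the stack is 20 mm), the lever is parallel to the fin, and the grip force is 21.7 N. The plate's back edge at y ≈ 90.8 puts the line at about 64.8, level with the mark. Handing in.

```bash
python3 -c "
from cell import robot; print(robot.hand_in())"
```

```text
the job is handed in; nothing more can be done
None
```

I handed the job in at about 24.5 s with the leg within about 2.5 mm of the mark by my measurements, the lever pinched shut against the fin at about 21 N and still held, and the cover standing upright clear of the tray; no verdict came back.

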